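# Open the safety cap of a chemical jug

### The job

Open the jug with the red cap: press its safety cap firmly down, keep it pressed while turning it anticlockwise (seen from above) a good sixth to a quarter of a turn, then lift it off and put it down in the shallow steel tray, standing on its rim with the grip upward. Leave the jug with the blue cap alone.

Things in the scene. Friction and masses are not known exactly. Their poses are not given: they have to be found in the camera images.
- red_cap_centre (a point): Centre (half-way up, on the axis) of the loose red safety cap, 44 mm high, 160 g: round skirt 62 mm wide, closed by a flat disc whose top is 2 mm above this point; on it a bar grip 46 mm long (point x), 12 mm thick (point y), from 2 to 22 mm above this point: pinch it across y, from above. z up. Unpressed, the cap turns only some 8 degrees and cannot be lifted; pressed, it turns anticlockwise only.
- jug_red: White jug with red cap and stripe, fixed, 100 mm square. Origin: centre of its underside, under the cap's axis; z up, label to -x. Shoulder 125 mm high, neck 145, locked cap's centre 156, top 178; its bar lies along jug x. A spring holds the cap up with 5 N: pressed 5 mm the catches free, it stops at 9 mm, 12 N. Turned 50 to 110 degrees it is free and, let up, rises 6 mm above its locked height.
- jug_blue: A like jug of the same size and form with a blue cap and blue label stripe, fixed, to be left alone. Origin at the centre of its underside, z up; top of its cap 178 mm.
- cap_tray: Shallow open steel tray, 120 x 120 mm outside, 18 mm high, walls and floor 4 mm, fixed to the bench. Origin at the centre of its underside, z up; a cap standing in it has its centre 26 mm above the origin.

How it is judged:
By the outcome, as a careful person would: the job done as asked, in the order asked, and still so for the second after the job is handed in, with the robot touching nothing.
It also fails if it takes over 48 s, if anything falls off the work surface, if the arm or the gripper's body presses on something with over 40 N, if the wrist force passes 120 N, or if a joint passes its speed limit or range.

### The arm

A 6-joint arm with a two-finger parallel gripper is mounted at the origin on the work surface; the furniture and walls round the work are solid. World frame = base frame: x ahead of the robot, y to its left, z up, the work surface at z = 0. Lengths are in m, angles in rad, forces in N, time in s.
With the tool pointing down it reaches from about 0.35 to 1 m from the base axis. Payload 7.1 kg.
Tool frame: the origin (TCP) lies between the finger pads; the fingertips stand 22 mm ahead of it and the grasp point (between the pads) lies 3 mm ahead of it; z points along the fingers, y is the line along which they close (so a half turn about z gives the same grasp; the last joint's range is limited). The gripper opens to 85 mm and grips with 20 to 120 N. Pads are 22 mm wide; open, the fingers measure 114 mm over their backs; the gripper's body (76 mm by 85 mm) begins 54 mm behind the grasp point. The pads swing forward as they close: fully open they stand 13 mm farther back than shut.
Start: joints at [1.225, 0.423, 1.63, -0, 1.089, -0.019], TCP at [0.201, 0.592, 0.253] pointing down, gripper open.
Joint ranges: [-3, 3], [-0.9, 2.11], [0.09, 2.58], [-1.31, 4.45], [0.11, 2.69], [-2.54, 2.54]. Speed limits (rad/s): [2.39, 2.39, 3.01, 3.14, 3.14, 3.14].

### API

Orientations are given as a rotation vector (axis times angle).
In Python, from rig import manip gives the robot as it stands. The module is installed in compiled form; this text tells all that it offers. Calls block until the motion is done:
- manip.move_to(position, orientation): joint-space move of the TCP to a pose.
- manip.servo_line(position, orientation=None, rate=0.15): straight line of the TCP; orientation=None keeps the orientation; rate is the mean speed in m/s.
- manip.set_joints(angles): joint-space move.
- manip.command_gripper(opening, f_grip=None): finger opening in m; f_grip is the grip in N (None keeps the last); returns when the fingers have stopped.
- manip.hold(seconds).
- manip.solve_ik(position, orientation): joint angles nearest the present ones, or None.
- manip.camera(name): name is "side" or "top" or "wrist"; returns a dict with "image" (384x512x3 uint8, red, green, blue), "fx", "fy", "cx", "cy" (pixels), "k1" (the pictures are not rectified: a ray, as slopes to the right and down, at radius r is drawn at 1 + k1 r^2 times it, then the intrinsics apply), "cam_to_world" (4x4, takes a point from camera to world coordinates); the wrist camera has in their place "mount" (4x4, takes a point from camera to tool coordinates, whose origin is the TCP and whose axes are the flange's). Camera axes: x right, y down, z forward; pixel columns grow to the right and rows downward; lengths in m; the calibration is good to about 2 mm. A picture is of the moment at which its call begins: read the wrist's pose just before it. There is no depth.
A pose or a line that the arm cannot do raises manip.IKError and nothing moves.
- manip.sign_off(): hands the job in; it is judged then, once.
Readings, each from a call of its own:
- manip.get_time(): time.
- manip.get_joint_positions(): joint angles.
- manip.get_joint_vel(): joint speeds.
- manip.get_tau(): joint torques, N m.
- manip.get_position(): TCP position.
- manip.get_ee_rot(): TCP orientation.
- manip.get_contact_force(): force on the tool from outside, world axes, zero at the start.
- manip.get_torque(): the same for the moment, N m.
- manip.get_width(): finger opening in m.
- manip.get_grip_force(): force on a finger pad.
Only numpy, scipy, OpenCV 4.12 (cv2) and the standard library are available. Lean on these libraries where they do the work, as an engineer would, in place of code of your own. Each camera call takes 0.05 s, during which the arm holds its last target. There are 200 camera calls.

## Working session

There is one attempt and no reset: what is moved stays moved. The work goes in short steps, each a Python script; the robot and the scene stay as the last script left them, time stands still between calls to the robot, and variables do not carry over. Pictures are saved under pics/ and viewed, at most 10 in all, crops included, and the job is handed in when it is done.

```bash
mkdir -p pics; cat > h.py <<'E'
import numpy as np, cv2, time
from scipy.spatial.transform import Rotation as R
from rig import manip as m
def ray(c,uv,T=None):
    T=np.array(c["cam_to_world"]) if T is None else T
    K=np.array([[c["fx"],0,c["cx"]],[0,c["fy"],c["cy"]],[0,0,1.]])
    p=np.array([(uv[0]-c["cx"])/c["fx"],(uv[1]-c["cy"])/c["fy"]]); d=p.copy()
    for _ in range(30): d=p/(1+c["k1"]*(d@d))
    v=T[:3,:3]@np.array([d[0],d[1],1]); return T[:3,3],v
def onplane(c,uv,z,T=None):
    o,v=ray(c,uv,T); return o+v*(z-o[2])/v[2]
def wristT(c,pos,rot):
    T=np.eye(4);T[:3,:3]=R.from_rotvec(rot).as_matrix();T[:3,3]=pos
    return T@np.array(c["mount"])
E
python3 - <<'E'
from h import *
import pickle
ims=[]
for n in ("side","top","wrist"):
    p,r=m.get_position(),m.get_ee_rot()
    c=m.camera(n); c["pose"]=(p,r); pickle.dump(c,open(f"pics/{n}0.pkl","wb")); ims.append(c["image"][...,::-1])
    print(n,c["fx"],c["k1"],np.round(c.get("cam_to_world",c.get("mount")),3).tolist())
cv2.imwrite("pics/top0.png",ims[1]);cv2.imwrite("pics/side0.png",ims[0]);cv2.imwrite("pics/wrist0.png",ims[2])
print(m.get_time(),m.get_ee_rot())
E
```

```text
side 410.95950767906896 -0.09209027676239205 [[-1.0, 0.002, 0.014, 0.544], [-0.009, 0.655, -0.755, 0.669], [-0.01, -0.756, -0.655, 0.673], [0.0, 0.0, 0.0, 1.0]]
top 498.990297487831 -0.21127161261680283 [[-0.002, -0.992, 0.13, 0.402], [-1.0, 0.006, 0.03, 0.009], [-0.031, -0.13, -0.991, 1.222], [0.0, 0.0, 0.0, 1.0]]
wrist 297.4268307340801 -0.028423526916004232 [[0.001, -0.959, -0.285, 0.073], [1.0, 0.001, 0.0, 0.001], [0.0, -0.285, 0.959, -0.12], [0.0, 0.0, 0.0, 1.0]]
0.15 [-5.11013304e-01 -3.09951215e+00  1.87614961e-03]
```

View pics/top0.png

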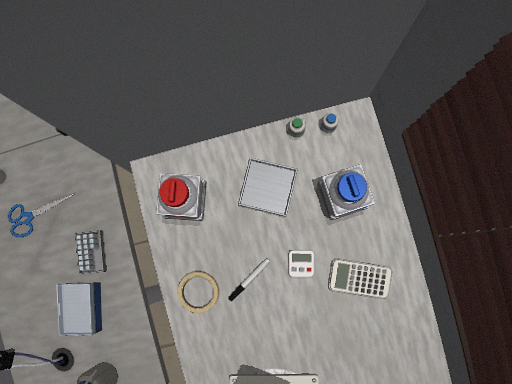

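View pics/side0.png

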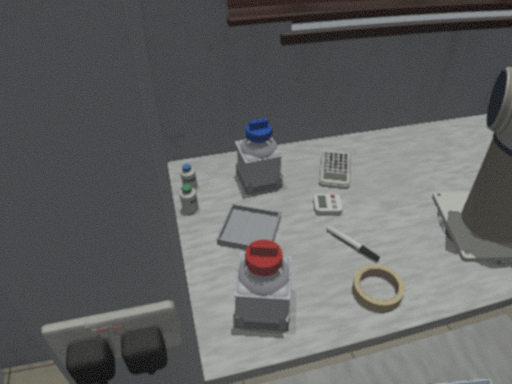

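The top view shows the red cap at (174,192) with its bar nearly vertical in the image, the tray at about (268,187) and the blue cap at (351,187). The side view shows the red cap at (264,257) and the tray at (250,227).

```bash
python3 - <<'E'
from h import *
import pickle
C={n:pickle.load(open(f"pics/{n}0.pkl","rb")) for n in("top","side","wrist")}
def redblob(c,lo=(0,120,60)):
    h=cv2.cvtColor(c["image"],cv2.COLOR_RGB2HSV)
    k=cv2.inRange(h,lo,(8,255,255))|cv2.inRange(h,(172,*lo[1:]),(180,255,255))
    n,l,s,ce=cv2.connectedComponentsWithStats(k); i=1+np.argmax(s[1:,4]); return ce[i],s[i],l==i
for n in("top","side"):
    ce,s,_=redblob(C[n]); print(n,ce,s, onplane(C[n],ce,.160))
# triangulate
a,b=[ray(C[n],redblob(C[n])[0]) for n in("top","side")]
A=np.c_[a[1],-b[1]]; t=np.linalg.lstsq(A,b[0]-a[0],rcond=None)[0]
print("tri",a[0]+a[1]*t[0],b[0]+b[1]*t[1])
# tray
g=cv2.cvtColor(C["top"]["image"],cv2.COLOR_RGB2HSV)
roi=C["top"]["image"][145:230,225:310]
cv2.imwrite("pics/a.png",np.hstack([cv2.resize(C["top"]["image"][150:235,140:225],(400,400),interpolation=2)[...,::-1],cv2.resize(roi,(400,400),interpolation=2)[...,::-1]]))
for uv in [(251,160),(297,168),(287,215),(240,205)]: print(onplane(C["top"],uv,.018))
print("blue",onplane(C["top"],(351,187),.165))
E
```

```text
top [173.71299094 192.08006042] [160 178  29  29 662] [0.53447675 0.2163975  0.16      ]
side [263.23104693 256.00962696] [246 240  36  36 831] [0.53701646 0.23026198 0.16      ]
tri [0.53614336 0.21900242 0.14668068] [0.5368312  0.21891148 0.14674896]
[0.63048791 0.05394387 0.018     ]
[ 0.60978945 -0.05857916  0.018     ]
[ 0.49482039 -0.03290558  0.018     ]
[0.51971588 0.08079362 0.018     ]
blue [ 0.54250645 -0.16577247  0.165     ]
```

View pics/a.png

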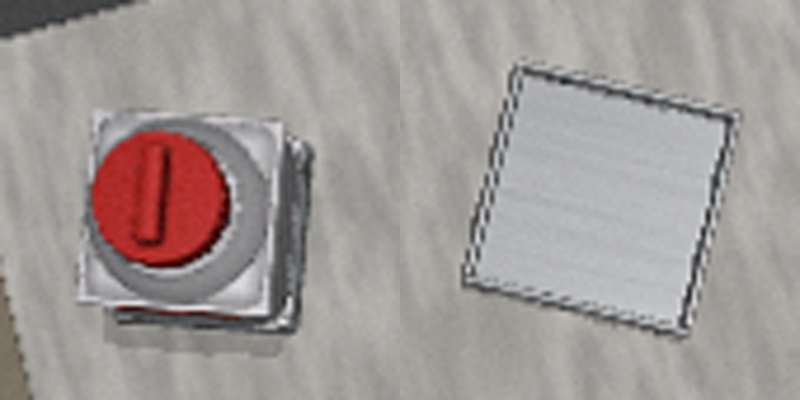

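The crop shows the bar leaning about 4–5° from image vertical, from (155,148) to (147,240), and all four tray corners clearly visible. I'll now move above the cap for a closer wrist view.

```bash
cat >> h.py <<'E'
def rv(psi): return (R.from_euler('z',psi,degrees=True)*R.from_euler('x',180,degrees=True)).as_rotvec()
E
python3 - <<'E'
from h import *
x,y=.535,.217
for psi in (-5,35,75,85): print(psi, m.solve_ik([x,y,.16],rv(psi)))
m.move_to([x,y,.30],rv(-5)); m.hold(.2)
p,r=m.get_position(),m.get_ee_rot(); c=m.camera("wrist"); T=wristT(c,p,r)
print(m.get_time(),p,m.get_joint_positions(),m.get_contact_force())
import pickle; pickle.dump((c,T),open("pics/w1.pkl","wb"))
cv2.imwrite("pics/w1.png",c["image"][...,::-1])
E
```

```text
-5 [0.36471758 0.47706772 1.79989106 0.         0.86463387 2.02278037]
35 [ 3.64717580e-01  4.77067721e-01  1.79989106e+00 -4.44089210e-16
  8.64633870e-01  1.32464867e+00]
75 [ 3.64717580e-01  4.77067721e-01  1.79989106e+00 -4.44089210e-16
  8.64633870e-01  6.26516968e-01]
85 [ 3.64717580e-01  4.77067721e-01  1.79989106e+00 -4.44089210e-16
  8.64633870e-01  4.51984043e-01]
2.2333 [0.5347599  0.21759978 0.29988785] [3.65646659e-01 3.02487673e-01 1.69442571e+00 9.02119156e-07
 1.14475835e+00 2.02256021e+00] [0.08243687 0.15105185 0.32163092]
```

View pics/w1.png

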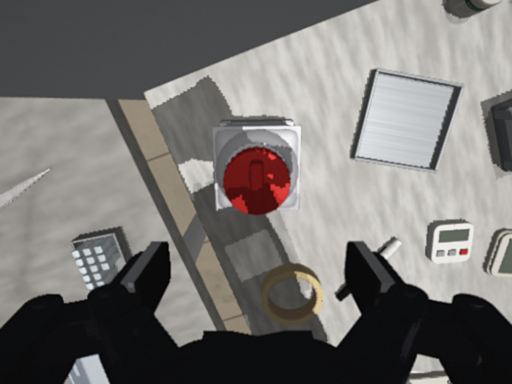

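The wrist view shows the red cap at (257,180) in gripper shadow, its bar vertical near (257,175). The jug shoulder corners are at about (214,126), (300,125), (300,209) and (214,208).

```bash
python3 - <<'E'
from h import *
import pickle
c,T=pickle.load(open("pics/w1.pkl","rb")); im=c["image"]
h=cv2.cvtColor(im,cv2.COLOR_RGB2HSV)
k=cv2.inRange(h,(0,150,40),(8,255,255))|cv2.inRange(h,(172,150,40),(180,255,255))
k[:120]=0;k[230:]=0
cn=max(cv2.findContours(k,0,1)[0],key=cv2.contourArea); hull=cv2.convexHull(cn)
(e,r)=cv2.minEnclosingCircle(cn); print("circ",e,r,cv2.fitEllipse(hull))
print(onplane(c,e,.158,T), onplane(c,cv2.fitEllipse(hull)[0],.158,T))
P=[onplane(c,q,.125,T) for q in[(214,126),(300,125),(300,209),(214,208)]]
print(np.mean(P,0)); 
for i in range(4):
    d=P[(i+1)%4]-P[i]; print(np.linalg.norm(d[:2]),np.degrees(np.arctan2(d[1],d[0])))
crop=np.clip(im[135:225,212:304].astype(float)*1.6,0,255).astype(np.uint8)
cv2.imwrite("pics/b.png",cv2.resize(crop,None,fx=6,fy=6,interpolation=cv2.INTER_CUBIC)[...,::-1])
E
```

```text
circ (256.1363525390625, 180.77272033691406) 33.78385925292969 ((256.3915100097656, 180.7103271484375), (65.84798431396484, 66.96315002441406), 4.316682815551758)
[0.53899312 0.21883272 0.158     ] [0.53903168 0.21859637 0.158     ]
[0.54305975 0.21770861 0.125     ]
0.08370399032124505 -94.24130560821588
0.08682837539337097 177.40926657670173
0.09063990741604998 84.39312778726584
0.08474705169019102 -7.2236072969314575
```

View pics/b.png

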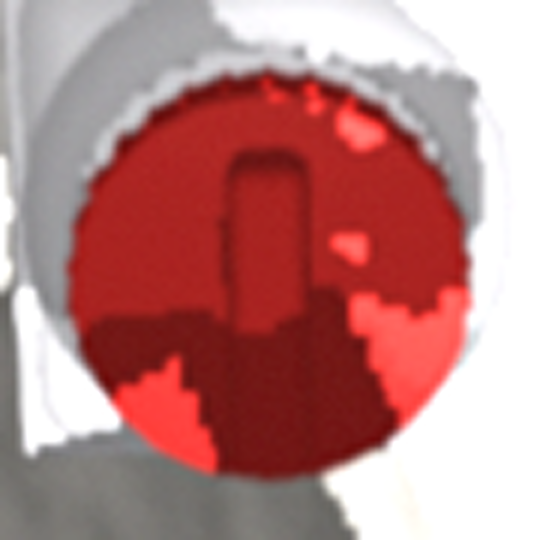

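The crop shows the cap disc centred near (268,275) and the bar running along the image vertical from (270,155), so its yaw is about −5°. I take the cap centre as (0.537, 0.2185), after correcting for the visible skirt.

```bash
cat >> h.py <<'E'
def st(tag=""):
    print(tag,"t%.1f"%m.get_time(),"p",np.round(m.get_position(),4),"F",np.round(m.get_contact_force(),1),"M",np.round(m.get_torque(),2),"w%.4f g%.0f"%(m.get_width(),m.get_grip_force()))
E
python3 - <<'E'
from h import *
x,y=.537,.2185
m.command_gripper(.045)
m.servo_line([x,y,.21],rv(-5),rate=.15); st("above")
z=.21
m.servo_line([x,y,.190],rv(-5),rate=.05); st("190")
for z in (.187,.185,.183):
    m.servo_line([x,y,z],rv(-5),rate=.03); st()
    if m.get_contact_force()[2]>3: break
m.command_gripper(0,60); m.hold(.2); st("grip")
E
```

```text
above t3.5 p [0.5375 0.2187 0.2106] F [0.1 0.2 1.6] M [-0.03 -0.02  0.06] w0.0448 g0
190 t4.0 p [0.5369 0.2184 0.1897] F [-0.2  0.3 -0.2] M [-0.03  0.02 -0.01] w0.0450 g0
 t4.3 p [0.537  0.2185 0.1869] F [-0.1  0.5 -1.3] M [ 0.03 -0.01 -0.06] w0.0450 g0
 t4.5 p [0.537  0.2185 0.1849] F [-0.3  0.2  0.2] M [-0.04  0.02  0.  ] w0.0449 g0
 t4.8 p [0.5369 0.2184 0.1828] F [0.8 0.8 0.7] M [-0.02 -0.03  0.03] w0.0450 g0
grip t5.4 p [0.537  0.2184 0.1831] F [-0.3 -0.5  1.5] M [-0.25  0.1  -0.02] w0.0105 g63
```

```bash
python3 - <<'E'
from h import *
p=np.array(m.get_position()); z=.183
m.command_gripper(0,90)
while z>.171:
    z-=.0015; m.servo_line([p[0],p[1],z],rv(-5),rate=.03); m.hold(.05)
    f=np.mean([m.get_contact_force()[2] for _ in range(5)]); print(round(z,4),round(f,1),end=" ")
    if f>20: break
m.hold(.1); st("pressed")
for psi in (3,10,20,30):
    m.servo_line([p[0],p[1],z],rv(psi),rate=.03); m.hold(.05); st(psi)
    if abs(m.get_torque()[2])>2: break
print(np.degrees(R.from_rotvec(m.get_ee_rot()).as_euler('zyx')))
E
```

```text
0.1815 5.4 0.18 6.6 0.1785 7.9 0.177 8.9 0.1755 10.2 0.174 10.9 0.1725 18.5 0.171 32.5 pressed t8.1 p [0.5371 0.2184 0.1743] F [-11.   -5.9  31.6] M [-1.03  1.88 -0.02] w0.0098 g97
3 t8.4 p [0.5376 0.2191 0.1743] F [-9.4 -1.8 29.1] M [-0.37  1.64 -0.28] w0.0097 g97
10 t8.7 p [0.5375 0.2194 0.1743] F [-9.6 -0.7 28.7] M [-0.22  1.71 -0.67] w0.0098 g97
20 t9.1 p [0.537  0.2192 0.1743] F [-12.5  -1.5  30.2] M [-0.2   2.01  0.14] w0.0094 g97
30 t9.5 p [0.5371 0.2191 0.1743] F [-11.8  -2.6  31.6] M [-0.26  1.96  0.34] w0.0096 g97
[-3.00319667e+01  6.64801368e-02 -1.79926114e+02]
```

```bash
python3 - <<'E'
from h import *
x,y=.537,.2188; z=.172
for psi in (40,50,60,71):
    m.servo_line([x,y,z],rv(psi),rate=.03); m.hold(.05); st(psi)
for z in (.176,.180,.184,.188,.192):
    m.servo_line([x,y,z],rate=.03); m.hold(.05); st(z)
p,r=m.get_position(),m.get_ee_rot()
E
```

```text
40 t9.9 p [0.5374 0.2195 0.1743] F [-7.8 -1.6 21. ] M [-0.16  1.26 -0.06] w0.0097 g95
50 t10.2 p [0.537  0.2195 0.1743] F [-8.9 -1.2 23.5] M [-0.22  1.52  0.13] w0.0097 g96
60 t10.6 p [0.5366 0.2196 0.1743] F [-10.5  -0.4  23.1] M [-0.03  1.81  0.35] w0.0097 g96
71 t11.0 p [0.537  0.2194 0.1743] F [-8.1 -1.4 23.1] M [-0.27  1.46  0.03] w0.0094 g96
0.176 t11.3 p [0.5369 0.2194 0.1767] F [-4.4  1.5  9.8] M [ 0.17  0.79 -0.06] w0.0095 g94
0.18 t11.7 p [0.5369 0.2192 0.1801] F [-2.3  3.5  3.9] M [ 0.75  0.58 -0.05] w0.0098 g93
0.184 t12.0 p [0.5368 0.219  0.1841] F [-3.7  4.4  1.6] M [ 0.82  0.58 -0.05] w0.0099 g93
0.188 t12.3 p [0.5367 0.2186 0.1881] F [-3.9  2.7  0.4] M [0.47 0.72 0.02] w0.0099 g93
0.192 t12.7 p [0.537  0.2185 0.1921] F [-3.3  1.   0. ] M [0.18 0.51 0.03] w0.0097 g92
```

```bash
python3 - <<'E'
from h import *
m.servo_line([.537,.2188,.27],rate=.1); st("up")
tx,ty=.5637,.0108
m.servo_line([tx,ty,.27],rate=.12); st("over")
p,r=m.get_position(),m.get_ee_rot(); c=m.camera("wrist")
s=m.camera("side")
cv2.imwrite("pics/d.png",np.hstack([cv2.resize(i["image"],(400,300))[...,::-1] for i in(c,s)]))
E
```

```text
up t13.6 p [0.5366 0.2186 0.2694] F [ 0.4 -0.2 -2.3] M [0.   0.09 0.04] w0.0096 g92
over t15.5 p [0.5637 0.0113 0.27  ] F [-0.   0.1 -1.7] M [-0.    0.   -0.03] w0.0098 g92
```

View pics/d.png

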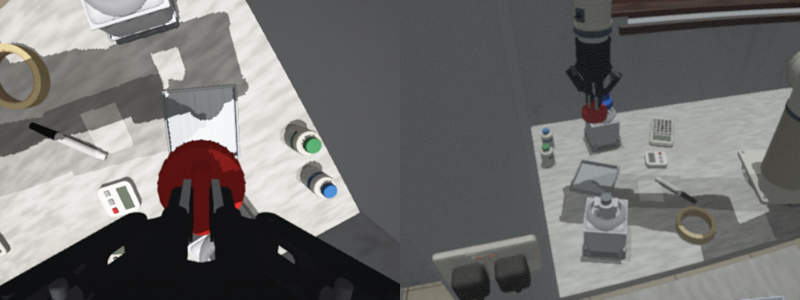

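The red cap is held level in the fingers at (202,180) on the left, above the tray. On the right, the jug's bare neck shows at (606,205), so the cap came off cleanly. Next I'll lower it into the tray.

```bash
python3 - <<'E'
from h import *
tx,ty=.5637,.0108
m.servo_line([tx,ty,.075],rate=.12); m.hold(.1); st("low")
z=.060
m.servo_line([tx,ty,z],rate=.04); m.hold(.1); st(z)
while z>.048 and np.mean([m.get_contact_force()[2] for _ in range(4)])<4:
    z-=.0015; m.servo_line([tx,ty,z],rate=.03); m.hold(.05)
st(z)
m.command_gripper(.035,30); m.hold(.2); st("open")
m.servo_line([tx,ty,.10],rate=.08)
m.servo_line([tx,ty,.28],rate=.15)
m.move_to([.40,.05,.30],rv(71)); m.hold(.2); st("away")
t,s=m.camera("top"),m.camera("side")
cv2.imwrite("pics/e.png",np.hstack([cv2.resize(i["image"],(400,300))[...,::-1] for i in(t,s)]))
E
```

```text
low t17.5 p [0.5641 0.0108 0.0756] F [-0.5 -0.4 -1.3] M [-0.03 -0.02 -0.03] w0.0092 g92
0.06 t18.1 p [0.5638 0.0108 0.06  ] F [ 0.7 -0.4 -2.3] M [-0.01 -0.   -0.03] w0.0097 g92
0.05249999999999999 t19.6 p [0.5639 0.0108 0.0533] F [-1.7 -0.5  7.8] M [0.04 0.46 0.02] w0.0094 g93
open t20.2 p [0.5637 0.0108 0.0524] F [ 0.2  0.8 -0.4] M [-0.01 -0.05 -0.03] w0.0348 g0
away t23.2 p [0.4012 0.0498 0.2998] F [ 0.4 -0.2  0.1] M [-0.03 -0.01  0.01] w0.0351 g0
```

View pics/e.png

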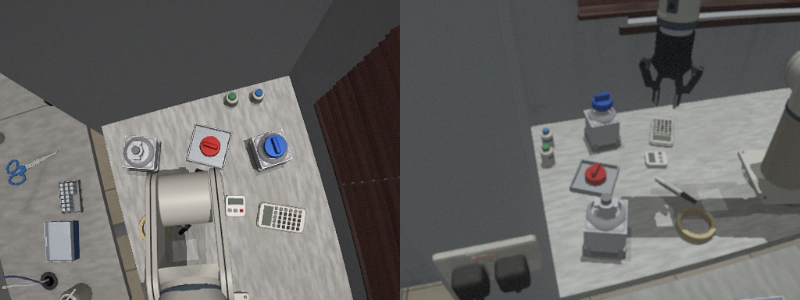

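The cap stands upright inside the tray, grip up, at (210,147) in the top view and (597,174) in the side view. The blue jug is undisturbed and the arm is clear.

```bash
python3 -c "
from rig import manip as m
print(m.sign_off())"
```

```text
the job is handed in; nothing more can be done
None
```

The red cap was pressed, turned about 76° anticlockwise, lifted off and set grip-up in the steel tray; the blue jug was left alone, and the job was handed in at about 23 s of the 48 s allowed.

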